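# Unhitch the test fixture's pressure arm and hold it up

## Task

The module in the small bench test fixture is to be swapped: draw the red knob of the spring catch out sideways until the hinged pressure arm's nose is free of the ball-headed stud, and swing the pressure arm up to about 50 degrees above level, gently and without letting it drop. It has no stay, so finish still holding it up in the gripper, steady; leave the module sitting in its nest and the other loose things as they stand.

Things in the scene. Friction and masses are not known exactly. Their poses are not given: they have to be found in the camera images.
- fixture: bench test fixture: grey box 240 x 150 x 40 mm, black top plate, fixed. Origin: centre of its underside; +x from the coupler end (front) to the hinge end, z up. On it a white-railed nest holds the module (at x +15 mm); above runs an aluminium arm 34 mm wide from the rear hinge to a blue coupler block at the front (42 x 42 mm, top 99 mm above the bench) that sits over a ball-headed stud
- hinge (a point): middle of the arm's hinge pin: fixture x +95 mm, y 0, 80 mm above the bench; the pin lies along the fixture's y. Its frame is parallel to the fixture's
- knob (a point): middle of the catch's red pull knob, on its axis; moves with catch and arm. Barrel 16 mm in diameter, 33 mm long along fixture y, 23 mm flange at its outer end, on the coupler's -y side. Arm down, catch home: fixture x -85, y -47, 75 mm above the bench. 50 mm free before and behind it, top plate 35 mm below. It can turn about its axis between the finger pads as the arm swings
- catch (a joint): how far the catch is drawn, m: 0 home (tooth under the stud's head), 0.012 fully out at the stop. Pulling the knob along the fixture's -y increases it, against a spring of 4 N at 0 and 9 N at the stop; it springs home when let go. The tooth is clear of the head from about 0.006; below that the arm is locked down
- tongue (a joint): angle of the arm above level, rad: 0 down on the stud, stop at 1.4; the front end rises as it grows. The arm weighs about 0.4 kg and falls shut when let go
- module_box: module under test, light grey plastic box 49 x 74 x 27 mm lying loose in the nest with 2 mm play; origin centre of its underside
- brown_bottle: small brown glass bottle, 31 mm in diameter, 46 mm tall, standing behind the fixture; bystander; origin centre of its underside
- tip_tin: round white tin with a green label, 40 mm in diameter, 19 mm tall, at the hinge end of the fixture, on its +y side; bystander; origin centre of its underside
- solder_reel: white wire reel, 60 mm in diameter, 44 mm tall, standing on its flange at the hinge end of the fixture, on its -y side; bystander; origin centre of its underside
- stud (a point): top of the steel ball-headed stud that the coupler sits over: fixture x -85 mm, y 0, 78 mm above the bench; head 22 mm across, flat underneath, 62 mm above the bench. Fixed to the fixture
Things that resemble listed ones, but are neither listed nor needed, are in the scene too. Of the things that look like the module_box, the smaller one is meant.

How it is judged:
On the way, in this order (a step that is already met when the one before it is completed fails the run):
1. the catch is drawn clear of the stud with the arm still down (value of joint catch above 0.005 m and value of joint tongue below 0.06 rad), for 0.02 s.
2. the arm is swung up with the fingers on it (value of joint tongue above 0.65 rad and contact force between the fingers and fixture above 0.5 N), for 0.2 s.
At the end, for the whole second after the job is handed in: The arm stands 40 to 62 degrees above level (0.70 to 1.08 rad) and is steady (under 0.08 rad/s), held there by the fingers alone (at least 0.5 N on it); the module still lies in its nest (moved less than 8 mm, not lifted) (value of joint tongue between 0.7 and 1.08 rad and velocity of joint tongue between -0.08 and 0.08 rad/s and contact force between the fingers and fixture above 0.5 N and z of module_box in the frame of fixture below 0.045 m and distance of module_box from where it was at the start of the episode below 0.008 m); the arm keeps its last pose, push and grip.
It fails at once if the arm is dropped or thrown (faster than 2.5 rad/s) (velocity of joint tongue below -2.5 rad/s or velocity of joint tongue above 2.5 rad/s).
It fails at once if the module is disturbed in its nest (distance of module_box from where it was at the start of the episode above 0.012 m).
It fails at once if a bystander is shoved by more than 15 mm (distance of any of brown_bottle, tip_tin, solder_reel from where it was at the start of the episode above 0.015 m).
It fails at once if a bystander is tipped over (angle between any of brown_bottle, tip_tin, solder_reel's own z axis and vertical above 0.5 rad).
It also fails if it takes over 32 s, if anything falls off the work surface, if the arm or the gripper's body presses on something with over 40 N, if the wrist force passes 120 N, or if a joint passes its speed limit or range.

## Robot

A 6-joint arm with a two-finger parallel gripper is mounted at the origin on a cart in front of the work surface, level with it; the furniture and walls round the work are solid. World frame = base frame: x ahead of the robot, y to its left, z up, the work surface at z = 0. Lengths are in m, angles in rad, forces in N, time in s.
With the tool pointing down it reaches from about 0.25 to 0.725 m from the base axis. Payload 4 kg.
Tool frame: the origin (TCP) lies at the very end of the fingers, on their centre line; the grasp point (between the pads) lies 19 mm behind it; z points along the fingers, y is the line along which they close (so a half turn about z gives the same grasp; the last joint's range is limited). The gripper opens to 85 mm and grips with 20 to 120 N. Pads are 22 mm wide; open, the fingers measure 114 mm over their backs; the gripper's body (76 mm by 85 mm) begins 54 mm behind the grasp point. The pads swing forward as they close: fully open they stand 13 mm farther back than shut.
Start: joints at [-1.325, 0.241, 0.005, 1.335, 0, 1.571], TCP at [0.122, -0.485, 0.231] pointing down, gripper open.
Joint ranges: [-2.72, 2.72], [-1.05, 1.87], [-1.09, 1.28], [-1.99, 2.15], [-1.42, 1.44], [-3.14, 3.14]. Speed limits (rad/s): [2.79, 2.79, 3.14, 3.14, 3.14, 3.14].

## Interface

Orientations are given as a unit quaternion [x, y, z, w].
In Python, from workcell import bot, vision, workorder, boxes_of gives the robot as it stands.
- The arm moves only by the tool send_rows, never from a script. Its argument "motion" is text: rows parted by semicolons, each of 5 numbers parted by spaces: the closure, from -1 (fully open) to 1 (shut), so that 0 is half open, then the shift along the tool's x, y, z in cm, then the turn about the tool's z in rad. In form: claw x y z twist; .... A call has 1 to 5 rows; each row is the pose to reach, as a shift and turn from the pose commanded when the call began, along the tool's axes at that moment; what a row does not reach only later rows make up. A row lasts 1/10 s, in which the tool goes at most 50 mm and 8.59 degrees, less where a joint would pass 70% of its speed; a pose out of reach is approached as far as the arm can. A call with a gripper value outside its range is refused whole. The fingers move at their own pace and stop on an object; the grip force is fixed at half the most. Time passes only in rows, so rows that repeat a pose let the fingers close. It gives the time, the measured TCP pose, the force, the opening and the grip force at its end, in the units of the state.
- bot.get_obs(): the state, without advancing time (a new reading comes with each control period).
- vision.camera(name): name is "scene" or "top"; returns the picture (480x640x3 uint8, red, green, blue); there is no depth.
- vision.camera_model(name): a dict with "fov_y" (degrees; the focal length in pixels is half the picture's height over the tangent of half this angle, whatever the lens; pixels are square), "cx", "cy" (the principal point, pixels), "world_from_camera" (4x4, takes a point from camera to world coordinates). Camera axes: x right, y down, z forward; pixel columns grow to the right and rows downward; lengths in m; the calibration is good to about 2 mm. A picture is of the moment at which its call begins. camera_model takes no time and is no camera call.
- workorder.job_done(): hands the job in; it is judged then, once.
Trained networks look in the newest picture that a camera, given by its name, has taken for a name from the list of things; names that differ only in an ending like _2 or _b are one class to them, and where a whole thing is asked for, a point or a joint stands for the part that bears it (a point fixed in the world has none). Each returns a list of dicts, best first, with "conf" (0 to 1); they miss things now and then, are a little off and sometimes report something else, mostly with a low value. They report only what shows in the picture. A call takes as long as a camera call. They do not tell look-alikes from the thing itself.
- boxes_of(camera, target): "rect" ([centre column, centre row, width, height] in pixels, round what is visible of it).
The state is a dict: "clock": time; "joint_pos": joint angles; "joint_vel": joint speeds; "tau": joint torques, N m; "eef_pos": TCP position; "tool_rot": TCP orientation; "ft_force": force on the tool from outside, world axes, zero at the start; "ft_torque": the same for the moment, N m; "grip_width": finger opening in m; "grasp_force": force on a finger pad.
Only numpy, scipy, OpenCV 4.12 (cv2) and the standard library are available. Lean on these libraries where they do the work, as an engineer would, in place of code of your own. Each camera call takes 0.05 s, during which the arm holds its last target. There are 200 camera calls.

## Working session

There is one attempt and no reset: what is moved stays moved. The work goes in short steps, Python scripts to look and compute and a tool call to move; the robot and the scene stay as the last step left them, time stands still between calls to the robot, and variables do not carry over. Pictures are saved under pics/ and viewed, at most 10 in all, crops included, and the job is handed in when it is done.

Besides the shell and the picture viewer there is one more tool, called after ">>>" as a command line: name --argument value ..., lists and objects as JSON in quotes. send_rows: Moves the arm, as the interface text tells. Its arguments: {"type":"object","properties":{"motion":{"type":"string"}},"required":["motion"]}

```bash
mkdir -p pics
python3 - <<'E'
from workcell import bot, vision, workorder, boxes_of
import cv2
for n in("scene","top"):
    im=vision.camera(n); cv2.imwrite(f"pics/{n}1.png",im[:,:,::-1]); m=vision.camera_model(n); print(n,m)
    for t in("fixture","knob","module_box","solder_reel","tip_tin","brown_bottle"):
        print(t,[( [round(x) for x in d["rect"]],round(d["conf"],2)) for d in boxes_of(n,t)][:3])
print(bot.get_obs())
E
```

```text
scene {'fov_y': 52.34182788483645, 'cx': 321.67596101832277, 'cy': 228.94836749462712, 'world_from_camera': array([[-0.87474416, -0.33251398,  0.35250123,  0.27970819],
       [-0.48435663,  0.57761963, -0.65708007,  0.34824679],
       [ 0.01487668, -0.74551326, -0.66632474,  0.65725845],
       [ 0.        ,  0.        ,  0.        ,  1.        ]])}
fixture [([340, 278, 157, 120], 0.65)]
knob [([401, 250, 15, 15], 0.63)]
module_box [([330, 273, 39, 27], 0.93), ([382, 205, 47, 48], 0.91), ([404, 251, 12, 14], 0.63)]
solder_reel [([318, 218, 28, 29], 0.88)]
tip_tin [([265, 300, 17, 24], 0.71)]
brown_bottle [([259, 261, 16, 27], 0.74), ([343, 278, 158, 118], 0.39)]
top {'fov_y': 49.00999276287446, 'cx': 314.9874439001631, 'cy': 230.07086430745574, 'world_from_camera': array([[-2.32850920e-03, -9.80508934e-01,  1.96460706e-01,
         4.40099942e-01],
       [-9.99996923e-01,  2.11506698e-03, -1.29623864e-03,
        -2.48611593e-01],
       [ 8.55446011e-04, -1.96463120e-01, -9.80510842e-01,
         9.09674866e-01],
       [ 0.00000000e+00,  0.00000000e+00,  0.00000000e+00,
        
[... 280 characters left out ...]
'clock': 0.7, 'joint_pos': array([-1.32501529e+00,  2.40563851e-01,  5.00802588e-03,  1.33521926e+00,
       -7.34313722e-06,  1.57082401e+00]), 'joint_vel': array([ 0.00171865,  0.00075597,  0.00055406, -0.00128249, -0.00173287,
        0.00020684]), 'tau': array([ 9.03399518e-05, -3.72077966e+01,  2.52642703e+01,  9.76548909e-04,
       -3.73525143e-05, -3.01382705e-07]), 'eef_pos': array([ 0.12165383, -0.48497039,  0.23132761]), 'tool_rot': array([ 9.92460155e-01,  1.22567696e-01, -2.34183260e-06,  1.09906531e-05]), 'ft_force': array([-0.05269931, -0.13871268, -0.24646119]), 'ft_torque': array([-0.02754701, -0.05522225, -0.01482948]), 'grasp_force': 0.0, 'grip_width': 0.08594780787355452}
```

Run:
```python
import cv2
a=cv2.imread("pics/top1.png")[180:380,190:390]; b=cv2.imread("pics/scene1.png")[180:360,230:450]
cv2.imwrite("pics/tc.png",cv2.resize(a,(600,600),interpolation=cv2.INTER_CUBIC)); cv2.imwrite("pics/sc.png",cv2.resize(b,(733,600),interpolation=cv2.INTER_CUBIC))
```

```text
(no output)
```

View pics/tc.png

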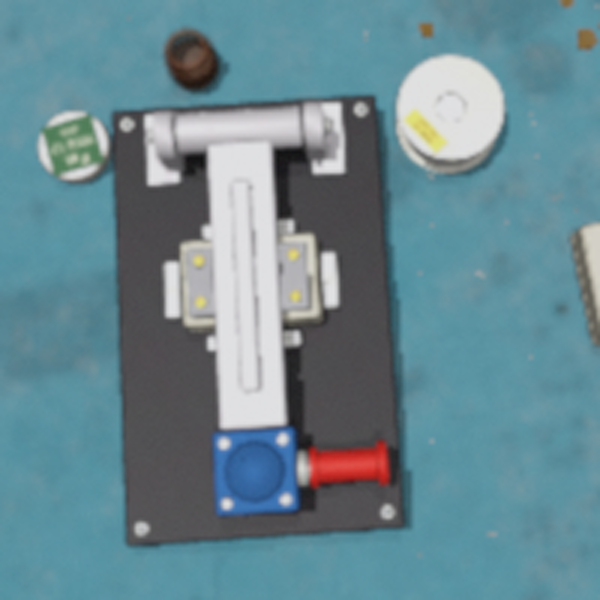

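View pics/sc.png

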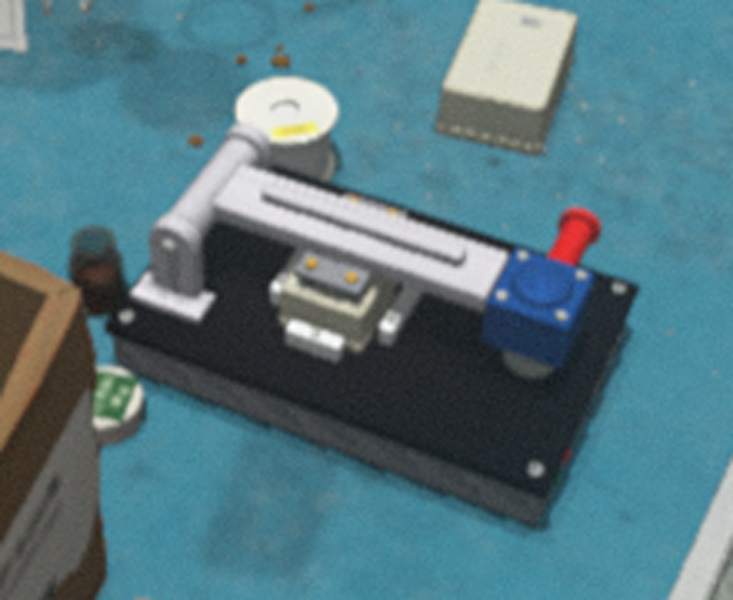

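View pics/top1.png

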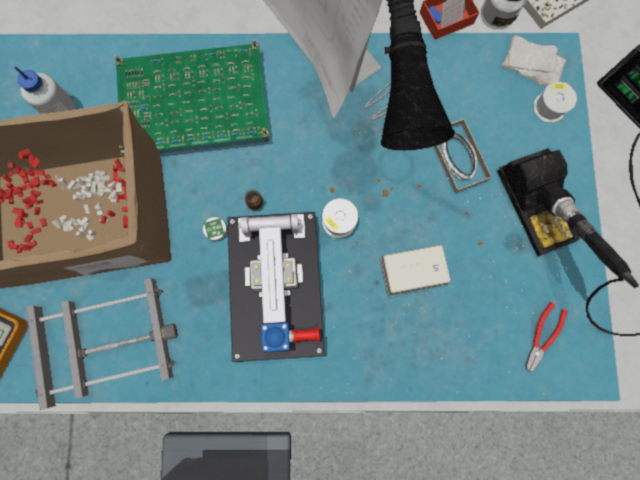

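```bash
cat > fit.py <<'E'
from workcell import vision
import numpy as np
from scipy.optimize import least_squares
def proj(cam,P,k=0):
    m=vision.camera_model(cam); f=240/np.tan(np.radians(m["fov_y"]/2)); T=np.linalg.inv(m["world_from_camera"])
    p=P@T[:3,:3].T+T[:3,3]; u=p[:,:2]/p[:,2:]; u=u*(1+k*(u**2).sum(1,keepdims=True))
    return u*f+[m["cx"],m["cy"]]
O={"top":(np.array([[113,112],[375,97],[403,525],[128,544],[349,466],[254,471]])/3+[190,180],
  [[120,75,40],[120,-75,40],[-120,-75,40],[-120,75,40],[-85,-47,75],[-85,0,99]]),
 "scene":(np.array([[108,328],[637,288],[545,495],[574,240],[545,282]])/3.332+[230,180],
  [[120,75,40],[-120,-75,40],[-120,75,40],[-85,-47,75],[-85,0,99]])}
def W(p,P):
    c,s=np.cos(p[2]),np.sin(p[2]); P=np.array(P)/1000.
    return P@np.array([[c,s,0],[-s,c,0],[0,0,1]])+[p[0],p[1],0]
if __name__=="__main__":
  for cams in(["top"],["scene"],["top","scene"]):
    r=lambda p:np.concatenate([(proj(c,W(p,O[c][1]),p[3+(c=="scene")])-O[c][0]).ravel() for c in cams])
    s=least_squares(r,[.35,-.2,0,0,0]); print(cams,s.x.round(4)); print(s.fun.reshape(-1,2).round(1).tolist())
    print("knob",W(s.x,[[-85,-47,75],[95,0,80]]).round(4).tolist())
E
python3 fit.py
```

```text
['top'] [ 0.5214 -0.1828  0.0615 -0.1883  0.    ]
[[-0.4, 0.1], [0.3, -0.4], [0.4, 0.6], [0.2, -0.4], [-0.5, -0.1], [0.1, 0.1]]
knob [[0.4394, -0.235, 0.075], [0.6162, -0.177, 0.08]]
['scene'] [ 0.5194 -0.1816  0.063  -0.0499 -0.223 ]
[[-0.8, -0.5], [1.0, -0.8], [0.8, -1.1], [-1.2, 3.6], [0.2, -1.0]]
knob [[0.4375, -0.2339, 0.075], [0.6142, -0.1756, 0.08]]
['top', 'scene'] [ 0.5207 -0.1825  0.0618 -0.2359 -0.0885]
[[-0.5, 0.6], [0.1, -0.0], [0.2, 0.7], [0.4, -0.5], [-0.7, 0.1], [-0.0, 0.3], [-1.4, -1.0], [1.2, -1.1], [0.8, -0.9], [-1.3, 3.1], [-0.1, -1.5]]
knob [[0.4387, -0.2347, 0.075], [0.6155, -0.1767, 0.08]]
```

>>> send_rows --motion "-0.2 3.7 -1.65 0 -0.14; -0.2 7.4 -3.3 0 -0.28; -0.2 11.1 -4.95 0 -0.42; -0.2 14.8 -6.6 0 -0.56; -0.2 18.5 -8.25 0 -0.7"

```text
clock: 1.2
eef_pos: [0.2821, -0.3589, 0.2315]
tool_rot: [0.889, 0.458, 0.0, 0.0]
ft_force: [1.0, -1.0, -0.0]
grip_width: 0.0514
grasp_force: 0.0
```

```bash
cat > st.py <<'E'
from workcell import bot
import numpy as np,sys
from scipy.spatial.transform import Rotation as R
o=bot.get_obs(); r=R.from_quat(o["tool_rot"]); M=r.as_matrix()
print("t",o["clock"],"pos",o["eef_pos"].round(4),"w",round(o["grip_width"],4),"gf",round(o["grasp_force"],1),"F",o["ft_force"].round(1),"T",o["ft_torque"].round(2))
print("z",M[:,2].round(3),"q",o["joint_pos"].round(2),"xyaw",round(np.arctan2(M[1,0],M[0,0]),4),"dtw to target",round(np.arctan2(M[1,0],M[0,0])-1.633,4))
if len(sys.argv)>3: print("shift cm",(M.T@(np.array(sys.argv[1:4],float)-o["eef_pos"])*100).round(2))
E
python3 st.py 0.4385 -0.2347 0.15
```

```text
t 1.2 pos [ 0.2821 -0.3589  0.2315] w 0.0514 gf 0.0 F [ 1. -1. -0.] T [-0.02  0.06 -0.01]
z [ 0. -0. -1.] q [-0.9   0.15 -0.1   1.31  0.    1.29] xyaw 0.9512 dtw to target -0.6818
shift cm [19.2   5.52  8.15]
```

>>> send_rows --motion "-0.2 3.84 1.1 0 -0.136; -0.2 7.68 2.2 1 -0.272; -0.2 11.52 3.3 3 -0.408; -0.2 15.36 4.4 5 -0.545; -0.2 19.2 5.5 8 -0.682"

```text
clock: 1.7
eef_pos: [0.4404, -0.2359, 0.1521]
tool_rot: [0.685, 0.729, 0.0, 0.002]
ft_force: [0.5, -1.4, 0.7]
grip_width: 0.0513
grasp_force: 0.0
```

>>> send_rows --motion "-0.2 0 0 0 0; -0.2 0 0 0 0"

```text
clock: 1.9
eef_pos: [0.4379, -0.2355, 0.1505]
tool_rot: [0.686, 0.727, -0.001, -0.001]
ft_force: [-0.2, -0.5, -0.4]
grip_width: 0.0514
grasp_force: 0.0
```

```bash
python3 st.py 0.4385 -0.2347 0.056
python3 - <<'E'
from workcell import vision
import cv2,numpy as np
a=vision.camera("top")[230:390,200:400,::-1]; b=vision.camera("scene")[150:310,300:500,::-1]
cv2.imwrite("pics/c2.png",cv2.resize(np.vstack([a,b]),None,fx=1.85,fy=1.85,interpolation=cv2.INTER_CUBIC))
E
```

```text
t 1.9 pos [ 0.4379 -0.2355  0.1505] w 0.0514 gf 0.0 F [-0.2 -0.5 -0.4] T [-0.02 -0.02  0.03]
z [-0.002  0.001 -1.   ] q [-0.49  0.29 -0.15  1.14 -0.    1.02] xyaw 1.6293 dtw to target -0.0037
shift cm [0.06 0.09 9.45]
```

View pics/c2.png

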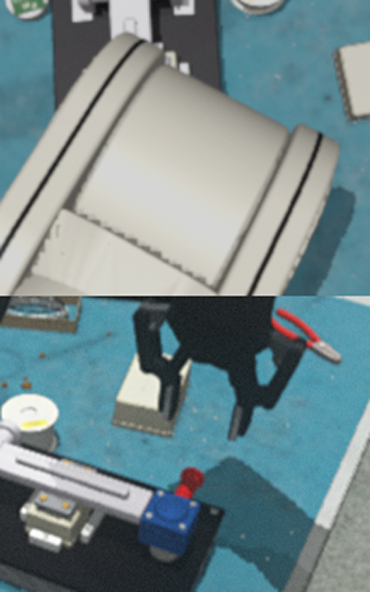

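>>> send_rows --motion "-0.2 0.05 0.05 3 0; -0.2 0.05 0.05 6 0; -0.2 0.05 0.05 8 0; -0.2 0.05 0.05 9.4 0; -0.2 0.05 0.05 9.4 0"

```text
clock: 2.5
eef_pos: [0.4367, -0.2366, 0.0566]
tool_rot: [0.688, 0.726, -0.0, -0.001]
ft_force: [-1.3, 1.0, -0.7]
grip_width: 0.0512
grasp_force: 0.0
```

```bash
python3 st.py 0.4385 -0.2347 0.056
python3 - <<'E'
from workcell import vision
import cv2,numpy as np
b=vision.camera("scene")[190:310,320:480,::-1]
cv2.imwrite("pics/c3.png",cv2.resize(b,None,fx=4,fy=4,interpolation=cv2.INTER_CUBIC))
E
```

```text
t 2.5 pos [ 0.4367 -0.2366  0.0566] w 0.0512 gf 0.0 F [-1.3  1.  -0.7] T [0.02 0.01 0.05]
z [-0.002  0.001 -1.   ] q [-0.5   0.39 -0.28  0.9  -0.    1.02] xyaw 1.6248 dtw to target -0.0082
shift cm [0.18 0.19 0.06]
```

View pics/c3.png

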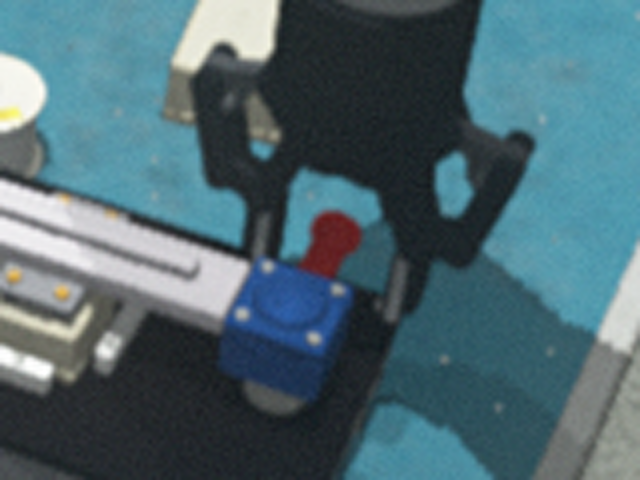

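>>> send_rows --motion "-0.2 0.15 0.2 0 -0.008; 0.2 0.15 0.2 0 -0.008; 0.6 0.15 0.2 0 -0.008; 0.9 0.15 0.2 0 -0.008; 0.9 0.15 0.2 0 -0.008"

```text
clock: 3.05
eef_pos: [0.4416, -0.2347, 0.0584]
tool_rot: [0.684, 0.73, 0.001, 0.001]
ft_force: [0.7, 0.8, 4.5]
grip_width: 0.0138
grasp_force: 58.4
```

>>> send_rows --motion "0.9 0 0 0 0; 0.9 0 0 0 0; 0.9 0 0 0 0; 0.9 0 0 0 0"

```text
clock: 3.45
eef_pos: [0.4416, -0.2347, 0.0583]
tool_rot: [0.684, 0.73, 0.001, 0.001]
ft_force: [1.8, 0.4, 5.5]
grip_width: 0.0142
grasp_force: 58.6
```

```bash
python3 st.py 0.4385 -0.2347 0.056
```

```text
t 3.45 pos [ 0.4416 -0.2347  0.0583] w 0.0142 gf 58.6 F [1.8 0.4 5.5] T [ 0.12 -0.26 -0.  ]
z [ 0.003 -0.001 -1.   ] q [-0.49  0.39 -0.28  0.91  0.    1.02] xyaw 1.6359 dtw to target 0.0029
shift cm [ 0.02 -0.31  0.23]
```

>>> send_rows --motion "0.9 -0.3 0 0 0; 0.9 -0.6 0 0 0; 0.9 -0.9 0 0 0; 0.9 -1.0 0 0 0; 0.9 -1.0 0 0 0"

```text
clock: 3.95
eef_pos: [0.442, -0.2423, 0.0582]
tool_rot: [0.683, 0.73, 0.002, -0.0]
ft_force: [1.6, 7.0, 8.7]
grip_width: 0.0143
grasp_force: 59.0
```

```bash
python3 st.py 0.4385 -0.2347 0.056
python3 - <<'E'
from workcell import vision
import cv2,numpy as np
b=vision.camera("scene")[190:310,320:480,::-1]
cv2.imwrite("pics/c4.png",cv2.resize(b,None,fx=4,fy=4,interpolation=cv2.INTER_CUBIC))
E
```

```text
t 3.95 pos [ 0.442  -0.2423  0.0582] w 0.0143 gf 59.0 F [1.6 7.  8.7] T [ 1.37 -0.27 -0.04]
z [ 0.003  0.004 -1.   ] q [-0.5   0.39 -0.26  0.91  0.    1.  ] xyaw 1.6371 dtw to target 0.0041
shift cm [ 0.78 -0.3   0.22]
```

View pics/c4.png

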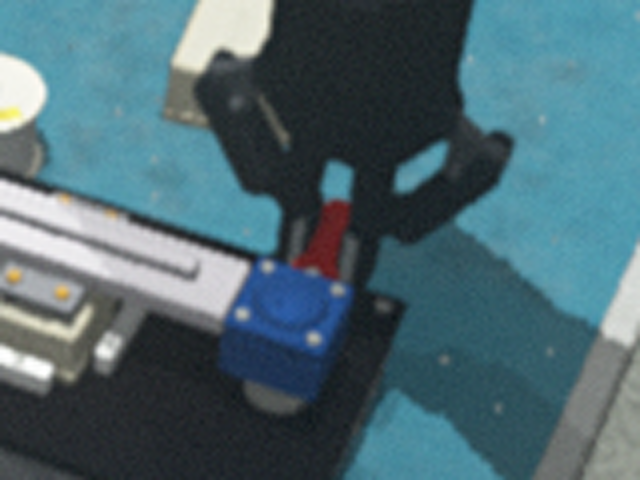

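>>> send_rows --motion "0.9 -0.1 0 0 0; 0.9 -0.2 0 0 0; 0.9 -0.2 0 0 0"

```text
clock: 4.3
eef_pos: [0.4421, -0.2439, 0.0582]
tool_rot: [0.683, 0.73, 0.003, -0.001]
ft_force: [1.6, 7.0, 8.7]
grip_width: 0.0139
grasp_force: 59.0
```

>>> send_rows --motion "0.9 0 0 -0.5 0; 0.9 0 0 -1.1 0; 0.9 0 0.05 -1.6 0; 0.9 0 0.07 -2.16 0; 0.9 0 0.07 -2.16 0"

```text
clock: 4.8
eef_pos: [0.4425, -0.2431, 0.0783]
tool_rot: [0.683, 0.73, 0.003, -0.002]
ft_force: [3.7, 7.2, -3.1]
grip_width: 0.0143
grasp_force: 58.6
```

```bash
python3 st.py 0.4385 -0.2347 0.056
python3 - <<'E'
from workcell import vision
import cv2,numpy as np
b=vision.camera("scene")[190:310,320:480,::-1]
cv2.imwrite("pics/c5.png",cv2.resize(b,None,fx=4,fy=4,interpolation=cv2.INTER_CUBIC))
E
```

```text
t 4.8 pos [ 0.4425 -0.2431  0.0783] w 0.0143 gf 58.6 F [ 3.7  7.2 -3.1] T [ 1.48 -0.92 -0.16]
z [ 0.001  0.006 -1.   ] q [-0.51  0.37 -0.23  0.97  0.01  1.  ] xyaw 1.6378 dtw to target 0.0048
shift cm [ 0.85 -0.34  2.24]
```

View pics/c5.png

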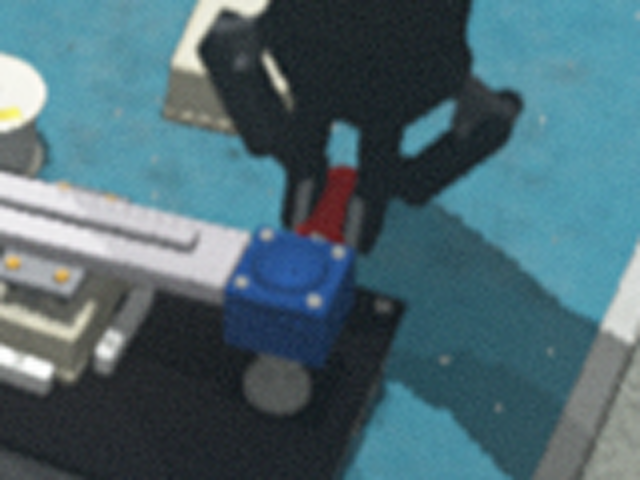

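>>> send_rows --motion "0.9 0 0.13 -1.07 0; 0.9 0 0.33 -2.13 0; 0.9 0 0.59 -3.18 0; 0.9 0 0.91 -4.21 0; 0.9 0 1.29 -5.22 0"

```text
clock: 5.35
eef_pos: [0.453, -0.2417, 0.1291]
tool_rot: [0.683, 0.73, 0.001, -0.004]
ft_force: [3.1, 8.1, -7.5]
grip_width: 0.014
grasp_force: 58.4
```

>>> send_rows --motion "0.9 0 0.44 -0.99 0; 0.9 0 0.94 -1.94 0; 0.9 0 1.5 -2.87 0; 0.9 0 2.11 -3.76 0; 0.9 0 2.78 -4.61 0"

```text
clock: 5.85
eef_pos: [0.4768, -0.24, 0.1746]
tool_rot: [0.684, 0.73, -0.002, -0.008]
ft_force: [-9.8, 6.9, 2.5]
grip_width: 0.0134
grasp_force: 58.4
```

```bash
python3 st.py 0.4985 -0.240 0.196
```

```text
t 5.85 pos [ 0.4768 -0.24    0.1746] w 0.0134 gf 58.4 F [-9.8  6.9  2.5] T [ 1.31  2.32 -0.02]
z [-0.014  0.007 -1.   ] q [-0.47  0.35  0.01  1.24  0.    1.04] xyaw 1.6363 dtw to target 0.0033
shift cm [-0.12  2.14 -2.16]
```

>>> send_rows --motion "0.9 0 0.5 -0.75 0; 0.9 0 1.05 -1.45 0; 0.9 0 1.6 -2.0 0; 0.9 0 1.6 -2.0 0; 0.9 0 1.6 -2.0 0"

```text
clock: 6.35
eef_pos: [0.4941, -0.2396, 0.1962]
tool_rot: [0.684, 0.73, -0.001, -0.006]
ft_force: [-8.8, 6.1, 7.2]
grip_width: 0.0134
grasp_force: 58.4
```

```bash
python3 st.py 0.4985 -0.240 0.196
python3 - <<'E'
from workcell import vision
import cv2,numpy as np
b=vision.camera("scene")[100:340,220:500,::-1]
cv2.imwrite("pics/c6.png",cv2.resize(b,None,fx=2.5,fy=2.5,interpolation=cv2.INTER_CUBIC))
E
```

```text
t 6.35 pos [ 0.4941 -0.2396  0.1962] w 0.0134 gf 58.4 F [-8.8  6.1  7.2] T [ 1.42  1.85 -0.07]
z [-0.01   0.006 -1.   ] q [-0.45  0.36  0.08  1.3   0.    1.05] xyaw 1.6364 dtw to target 0.0034
shift cm [-0.07  0.44  0.01]
```

View pics/c6.png

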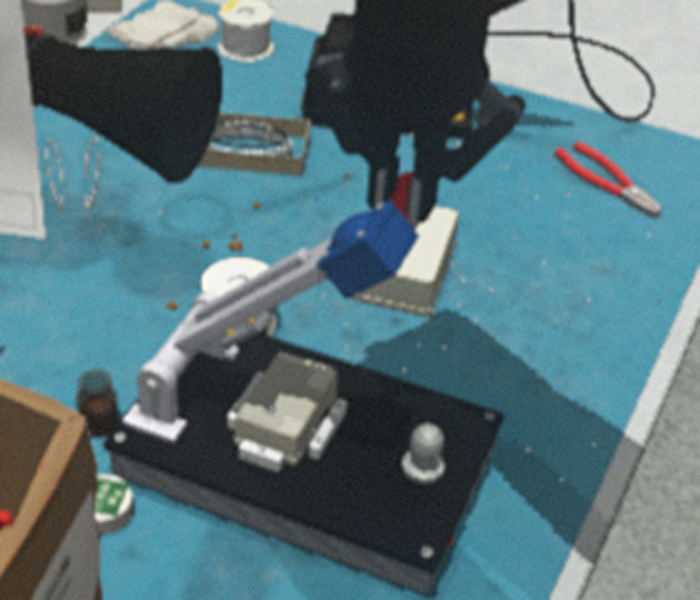

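>>> send_rows --motion "0.9 0 0 0 0; 0.9 0 0 0 0; 0.9 0 0 0 0; 0.9 0 0 0 0; 0.9 0 0 0 0"

```text
clock: 6.9
eef_pos: [0.4941, -0.2396, 0.1961]
tool_rot: [0.684, 0.73, -0.001, -0.005]
ft_force: [-8.6, 5.6, 5.8]
grip_width: 0.0137
grasp_force: 58.4
```

```bash
python3 st.py; python3 -c "
from workcell import workorder
print(workorder.job_done())"
```

```text
t 6.9 pos [ 0.4941 -0.2396  0.1961] w 0.0137 gf 58.4 F [-8.6  5.6  5.8] T [ 1.42  1.79 -0.08]
z [-0.009  0.006 -1.   ] q [-0.45  0.36  0.08  1.3   0.    1.05] xyaw 1.6362 dtw to target 0.0032
the job is handed in; nothing more can be done
None
```

I drew the catch clear and swung the pressure arm up to about 49° (estimated from the gripper position); the gripper is holding it there steadily, the module and bystanders look undisturbed in the last picture, and the job is handed in, though the hand-in returned no verdict.

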